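# Dispense one dishwasher tablet

### The arm

A 7-joint arm with a two-finger parallel gripper is mounted at the origin on the work surface. World frame = base frame: x ahead of the robot, y to its left, z up, the work surface at z = 0. Lengths are in m, angles in rad, forces in N, time in s.
With the tool pointing down it reaches from about 0.4 to 0.9 m from the base axis. Payload 5.5 kg.
Tool frame: the origin (TCP) lies midway between the tips of the shut fingers; the grasp point (between the pads) lies 19 mm behind it (manip.grip_depth is the distance from the TCP to the grasp point, in m); z points along the fingers, y is the line along which they close (so a half turn about z gives the same grasp; the last joint's range is limited). The gripper opens to 92 mm and grips with 3 to 60 N. Pads are 19 mm wide; open, the fingers measure 130 mm over their backs; the gripper's body (75 mm by 190 mm) begins 47 mm behind the grasp point.
Start: joints at [1.602, 0.501, -0.427, 1.55, 0.221, 1.138, -0.21], TCP at [0.149, -0.633, 0.227] pointing down, gripper open.
Joint ranges: [-2.88, 2.88], [-0.31, 2.03], [-1.54, 1.56], [0.2, 2.42], [-1.41, 4.55], [0.19, 2.02], [-2.57, 2.57]. Speed limits (rad/s): [2.57, 2.57, 3.14, 3.14, 3.14, 3.14, 3.14].

### API

Orientations are given as a unit quaternion [x, y, z, w].
In Python, from bench import manip, effector, viewer gives the robot as it stands. Calls block until the motion is done:
- manip.move_pose(position, orientation): joint-space move of the TCP to a pose.
- manip.servo_line(position, ori=None, vel=0.15): straight line of the TCP; ori=None keeps the orientation; vel is the mean speed in m/s.
- manip.movej(angles): joint-space move.
- effector.open_jaws() and effector.close(f_grip=None): open the fingers fully, or close them until they stop; f_grip is the grip in N (None keeps the last).
- manip.sleep(seconds).
- manip.solve_ik(position, orientation): joint angles nearest the present ones, or None.
- viewer.get_image(name): name is "side" or "top" or "wrist"; returns the picture (384x512x3 uint8, red, green, blue); there is no depth.
- viewer.get_calibration(name): a dict with "vfov" (degrees; the focal length in pixels is half the picture's height over the tangent of half this angle, whatever the lens; pixels are square), "cx", "cy" (the principal point, pixels), "dist_coeffs" ([k1, k2, p1, p2, k3] as OpenCV has them; the pictures are not rectified), "eye" and "attitude" of the camera in the world. Camera axes: x right, y down, z forward; pixel columns grow to the right and rows downward; lengths in m; the calibration is good to about 2 mm. A picture is of the moment at which its call begins: read the wrist's pose just before it. get_calibration takes no time and is no camera call; for the wrist camera it gives the pose at the moment of the call.
A pose or a line that the arm cannot do raises manip.PlanningError and nothing moves.
- manip.hand_in(): hands the job in; it is judged then, once.
Readings, each from a call of its own:
- manip.current_clock(): time.
- manip.current_q(): joint angles.
- manip.current_joint_velocities(): joint speeds.
- manip.current_tau(): joint torques, N m.
- manip.current_tool_pos(): TCP position.
- manip.current_tcp_rot(): TCP orientation.
- manip.current_force(): force on the tool from outside, world axes, zero at the start.
- manip.current_wrist_torque(): the same for the moment, N m.
- manip.current_finger_gap(): finger opening in m.
- manip.current_gripper_force(): force on a finger pad.
Only numpy, scipy, OpenCV 4.12 (cv2) and the standard library are available. Lean on these libraries where they do the work, as an engineer would, in place of code of your own. Each camera call takes 0.05 s, during which the arm holds its last target. There are 200 camera calls.

### The job

Stand the orange tray squarely under the tablet dispenser's outlet, gently pushed back until it rests against the dispenser's foot, and let go of it. Then press the blue plunger head down once, easing it firmly onto its stop without exceeding 25 N, hold it there about half a second and let it rise, so that exactly one tablet drops into the tray. Leave the tray there and do not disturb the other things on the worktop.

Things in the scene. Friction and masses are not known exactly. Their poses are not given: they have to be found in the camera images.
- dispenser: White tablet dispenser fixed to the worktop, 90 mm wide. Origin on the worktop under the clear tablet magazine; x points from outlet to back, z up. The outlet faces the robot (turned up to 20 degrees). Magazine: x -22 to 23 mm, top at 146 mm. Behind it the plunger's column: x 22 to 100 mm, top at 150 mm. Pressing any part of it, plunger included, with over 25 N damages it.
- outlet (a point): End of the outlet's steel lip, 75 mm above the worktop and 40 mm in front (x = -40 mm) of the dispenser's origin; tablets drop off here. The lip is 40 mm wide, its underside 71 mm above the worktop, its cheeks 84 mm. Under it the dispenser's foot is set back: an upright face at x = -22 mm, 90 mm wide, from the worktop up to 71 mm.
- plunger_axis (a point): Fixed point where the upright plunger axis meets the column's top: 150 mm above the worktop, 62 mm behind the dispenser's origin. The blue plunger head is a flat disc on this axis, 48 mm across, 12 mm thick, screwed on to a different, unreported height each time: at rest its top is 194 to 226 mm above the worktop. Find it by touch.
- plunger (a joint): Downward travel of the plunger, m: 0 = up (rest), 0.030 = hard on its stop. Spring: about 4 N to start, rising evenly to about 12 N just before the rubber-faced stop, then it climbs steeply. Only a stroke right to the stop (within 1 mm) surely pushes the lowest tablet off the lip. Each full stroke pushes out one tablet; the next drops into place as the plunger rises.
- dock (a point): Point on the worktop, fixed to the dispenser 64 mm in front of its origin (x = -64 mm), where the tray's origin belongs: the tray's back wall then rests against the foot (contact at x = -62 mm). Axes as the dispenser's.
- tray: Loose orange open tray, 80 x 80 mm, 40 mm high, walls 4 mm, 0.1 to 0.2 kg. Origin under the centre of the square; z up. On its -x side an upright lug to grip: 10 mm thick (along y), x -40 to -81 mm, 12 to 62 mm above the worktop. Docked, its x axis points as the dispenser's x (lug away from the dispenser). It starts to the left or right of the dispenser.
- tray_grip (a point): Middle of the tray's lug where it is best gripped from above, fingers closing along the tray's y: 64 mm to -x of the tray's origin and 45 mm above its underside.
- tablet1: Lowest tablet in the magazine, green with a white top, 34 x 26 x 15 mm, 20 g. Origin at the centre of its underside. This one is to drop into the tray.
- tablet2: Second tablet, same shape, lying on the first. It must stay in the magazine; it sinks to the first one's place (75 mm above the worktop) when the plunger rises.
- tablet3: Third tablet, same shape, above the second; it must stay in the magazine.
- mug: Bystander: white mug, 76 mm across, 90 mm high, handle on +y; origin under its centre. It stands on the other side from the tray.
- soap: Bystander: green bottle, 60 mm across, 190 mm high; origin under its centre.
- tape: Bystander: yellow roll of tape lying flat, 90 mm across, 24 mm high; origin under its centre.
- tin: Bystander: tin, 66 mm across, 75 mm high; origin under its centre.
- screwdriver: Bystander: red screwdriver lying on the worktop.
- brush: Bystander: wooden brush lying on the worktop.
Mind the look-alikes: they are no part of the job. Of the things like the tray, leave any that is green; of the rest the smaller one is meant.

How it is judged:
On the way, in this order (a step that is already met when the one before it is completed fails the run):
1. The tray stands squarely against the dispenser's foot under the outlet, released (horizontal distance between tray and dock below 0.01 m and angle between the x axis of tray and the x axis of dispenser, either way round below 0.17 rad and height (world z) of tray below 0.005 m and angle between tray's own z axis and vertical below 0.08 rad and contact force between the fingers and tray below 0.1 N), for 0.2 s.
2. The plunger is held down on its stop, with the tray in place (value of joint plunger above 0.0292 m and horizontal distance between tray and dock below 0.01 m and angle between the x axis of tray and the x axis of dispenser, either way round below 0.17 rad and height (world z) of tray below 0.005 m and angle between tray's own z axis and vertical below 0.08 rad), for 0.3 s.
At the end, for the whole second after the job is handed in: The tray stands on the worktop at the dock (origin within 10 mm, turned less than 0.17 rad), released; the first tablet lies at rest inside it; the second tablet has sunk to the bottom of the magazine with the third on it; the plunger is up (within 3 mm) (horizontal distance between tray and dock below 0.01 m and angle between the x axis of tray and the x axis of dispenser, either way round below 0.17 rad and height (world z) of tray below 0.005 m and angle between tray's own z axis and vertical below 0.08 rad and x of tablet1 in the frame of tray between -0.036 and 0.036 m and y of tablet1 in the frame of tray between -0.036 and 0.036 m and z of tablet1 in the frame of tray between 0 and 0.036 m and x of tablet2 in the frame of dispenser between -0.012 and 0.012 m and x of tablet3 in the frame of dispenser between -0.012 and 0.012 m and height (world z) of tablet2 below 0.082 m and height (world z) of tablet3 between 0.084 and 0.098 m and value of joint plunger below 0.003 m and linear speed of each of tray, tablet1 below 0.02 m/s); the robot touches nothing.
It fails at once if the robot or the tray presses on the dispenser or its plunger with more than 25 N (contact force between any of the fingers, the arm, tray and dispenser above 25 N).
It fails at once if a second tablet is pushed out (x of any of tablet2, tablet3 in the frame of dispenser below -0.02 m).
It fails at once if a bystander is moved more than 30 mm or tipped over (distance of any of mug, soap, tape, tin, screwdriver, brush from where it was at the start of the episode above 0.03 m or angle between any of mug, soap, tape, tin's own z axis and vertical above 0.5 rad).
It also fails if it takes over 72 s, if anything falls off the work surface, if the arm or the gripper's body presses on something with over 40 N, if the wrist force passes 120 N, or if a joint passes its speed limit or range.

## Working session

There is one attempt and no reset: what is moved stays moved. The work goes in short steps, each a Python script; the robot and the scene stay as the last script left them, time stands still between calls to the robot, and variables do not carry over. Pictures are saved under pics/ and viewed, at most 10 in all, crops included, and the job is handed in when it is done.

```bash
ls; mkdir -p pics; python3 - <<'E'
from bench import manip, effector, viewer
import cv2
for n in ("top","side"):
    im=viewer.get_image(n); cv2.imwrite(f"pics/{n}0.png",cv2.resize(im[:,:,::-1],(768,576),interpolation=cv2.INTER_CUBIC)); cv2.imwrite(f"pics/{n}0_raw.png",im[:,:,::-1])
    print(n,viewer.get_calibration(n))
print(viewer.get_calibration("wrist"), manip.current_tcp_rot(), manip.current_clock(), manip.grip_depth)
E
```

```text
pics
top {'vfov': 56.91430676347939, 'cx': 249.76915255879757, 'cy': 188.03629923203383, 'dist_coeffs': array([-0.07222566,  0.        ,  0.        ,  0.        ,  0.        ]), 'eye': array([ 0.37354918, -0.00199466,  1.13877243]), 'attitude': array([ 0.71075577, -0.70086656,  0.04628352, -0.03834226])}
side {'vfov': 53.27979611633167, 'cx': 253.78764728611753, 'cy': 184.48786236540064, 'dist_coeffs': array([-0.02910413,  0.        ,  0.        ,  0.        ,  0.        ]), 'eye': array([ 0.36981715, -0.854132  ,  0.7708906 ]), 'attitude': array([ 0.89202991, -0.06150129,  0.04234585, -0.44576569])}
{'vfov': 65.88093284579567, 'cx': 253.43118785818544, 'cy': 193.0654391003834, 'dist_coeffs': array([-0.05550137,  0.        ,  0.        ,  0.        ,  0.        ]), 'eye': array([ 0.21994477, -0.61591935,  0.38403483]), 'attitude': array([ 0.7766235 , -0.61480311, -0.08619159,  0.106977  ])} [ 9.93290084e-01  1.15646006e-01 -7.51130830e-05 -8.97524235e-04] 0.1 0.0188
```

View pics/top0.png

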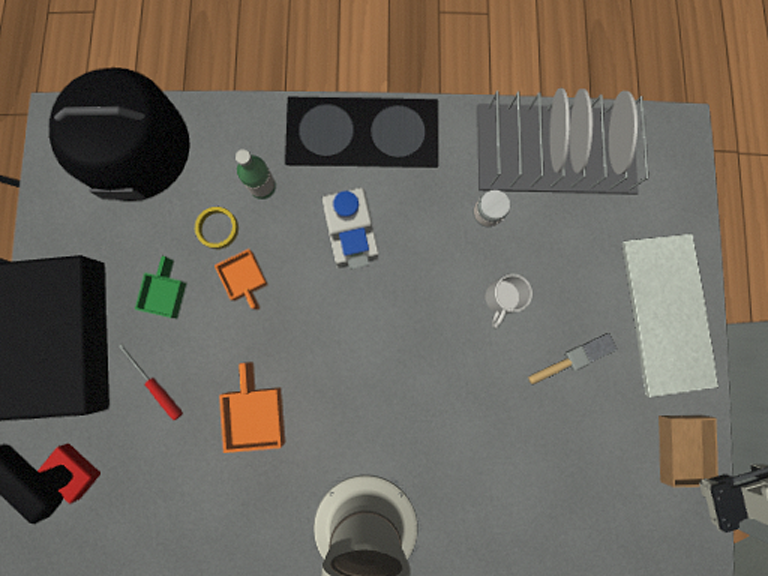

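View pics/side0.png

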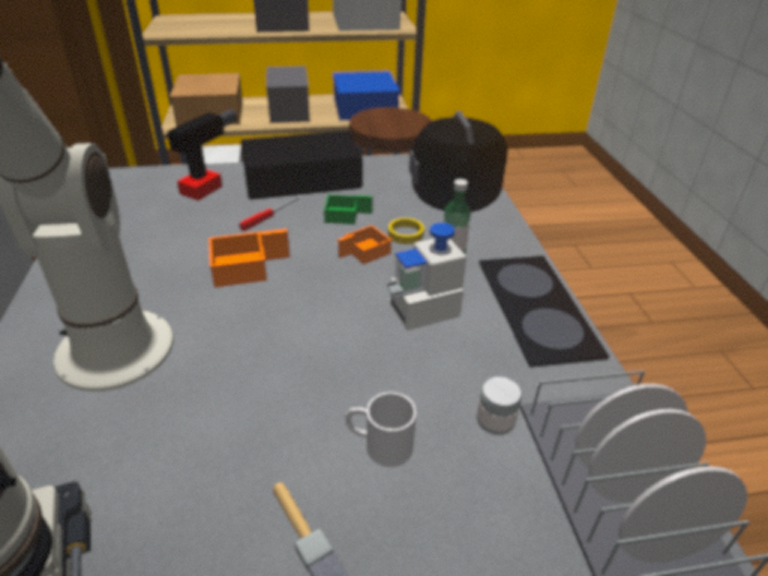

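Look-alikes for the tray (768-wide top picture): the large orange tray at (252,418), the green one at (160,292) and the small orange one at (241,275). The last is meant. The dispenser shows its outlet lip at about (358,264) and plunger head at (346,203). The mug is at (508,295), soap at (258,175), tape at (216,228).

```bash
cat > h.py <<'E'
from bench import manip, effector, viewer
import cv2, numpy as np
from scipy.spatial.transform import Rotation as R
def cam(c):
    f=192/np.tan(np.radians(c["vfov"]/2)); K=np.array([[f,0,c["cx"]],[0,f,c["cy"]],[0,0,1]])
    return K,np.array(c["dist_coeffs"]),np.array(c["eye"]),R.from_quat(c["attitude"])
def ray(c,px,z):
    K,d,e,r=cam(c); u=cv2.undistortPoints(np.array(px,float).reshape(-1,1,2),K,d).reshape(-1,2)
    v=r.apply(np.c_[u,np.ones(len(u))]); z=np.broadcast_to(z,len(u))
    return e+v*((z-e[2])/v[:,2])[:,None]
def proj(c,P):
    K,d,e,r=cam(c); q=r.inv()
    return cv2.projectPoints(np.array(P,float).reshape(-1,1,3),q.as_rotvec(),-q.apply(e),K,d)[0].reshape(-1,2)
def down(yaw): # tool z down, tool x at yaw
    return (R.from_euler('z',yaw)*R.from_euler('x',np.pi)).as_quat()
def snap(name,fn,scale=1.5):
    c=viewer.get_calibration(name); im=viewer.get_image(name)[:,:,::-1]
    cv2.imwrite(fn,cv2.resize(im,None,fx=scale,fy=scale,interpolation=cv2.INTER_CUBIC)); return c,im
E
python3 - <<'E'
from h import *
c=viewer.get_calibration("top")
n=["tray c","lug end","outlet","head","mug","soap base","tape"]
p=np.array([(241,275),(253,305),(358,264),(346,203),(508,295),(262,190),(216,228)])/1.5
for a,q in zip(n,ray(c,p,[.02,.06,.075,.21,.09,0.01,.02])): print(a,q.round(3))
print(R.from_quat(manip.current_tcp_rot()).as_matrix().round(2))
E
```

```text
tray c [0.519 0.271 0.02 ]
lug end [0.453 0.234 0.06 ]
outlet [0.538 0.021 0.075]
head [0.628 0.042 0.21 ]
mug [ 0.478 -0.28   0.09 ]
soap base [0.709 0.236 0.01 ]
tape [0.621 0.33  0.02 ]
[[ 0.97  0.23 -0.  ]
 [ 0.23 -0.97  0.  ]
 [ 0.   -0.   -1.  ]]
```

```bash
python3 - <<'E'
from h import *
manip.servo_line([.149,-.60,.38],vel=.25)
manip.move_pose([.46,.14,.36],down(0.2))
manip.sleep(.3)
c,im=snap("wrist","pics/w1.png"); print(c["eye"],manip.current_tool_pos(),manip.current_clock())
cv2.imwrite("pics/w1_raw.png",im); import pickle; pickle.dump(c,open("w1.pkl","wb"))
E
```

```text
[0.53139421 0.15375283 0.51821746] [0.46008559 0.1398004  0.35996673] 4.05
```

View pics/w1.png

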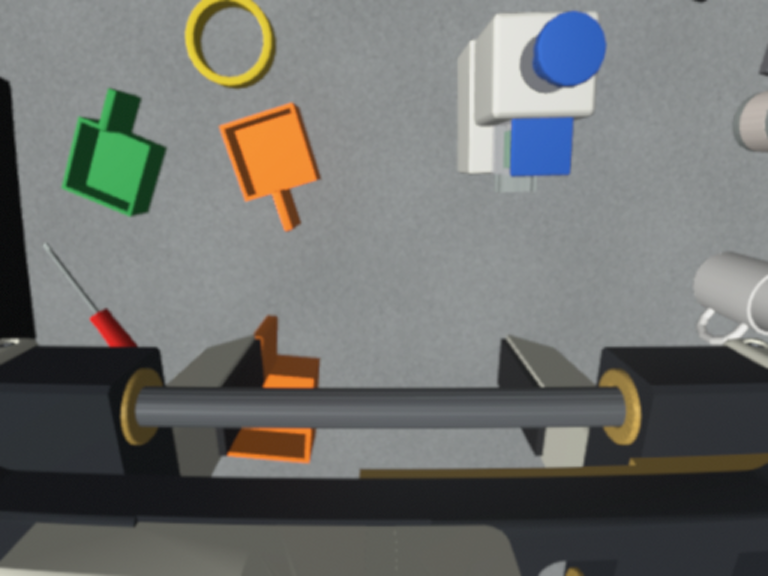

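Wrist picture: the small orange tray has rim corners (220,127), (294,103), (319,180), (246,200), with lug end at about (291,228). The dispenser has lip front (496..536,191), blue magazine lid (510,118)-(573,175), column top (495,13)-(598,117) and head centre (570,48). The larger orange tray lies partly under the fingers and the green one is at left, so the choice stands.

```bash
python3 - <<'E'
from h import *
import pickle; c=pickle.load(open("w1.pkl","rb"))
T=np.array([(220,127),(294,103),(319,180),(246,200),(282,230),(300,226)])/1.5
P=ray(c,T,[.04]*4+[.062]*2); print("tray",P.round(4)); print("sides",np.linalg.norm(P[[1,2,3,0],:2]-P[:4,:2],axis=1))
print("ctr",P[:4].mean(0), "lugend",P[4:].mean(0))
D=[("lipL",496,191,.084),("lipR",536,191,.084),("magFL",510,175,.146),("magFR",571,175,.146),("magBL",512,118,.146),("magBR",574,118,.146),
("colBL",497,13,.15),("colBR",598,13,.15),("colFR",592,117,.15),("colFL",478,121,.15),("footFL",460,172,.071),("headc",570,48,.21)]
for n,u,v,z in D: print(n,ray(c,[(u/1.5,v/1.5)],z)[0].round(4))
im=cv2.imread("pics/w1_raw.png"); cv2.imwrite("pics/crop1.png",np.hstack([cv2.resize(im[0:160,130:230],(400,600)[0:1]+(600,)) if 0 else cv2.resize(im[60:160,140:220],(400,500),interpolation=cv2.INTER_CUBIC),cv2.resize(im[0:140,300:408],(386,500),interpolation=cv2.INTER_CUBIC)]))
E
```

```text
tray [[0.5364 0.3229 0.04  ]
 [0.5736 0.2514 0.04  ]
 [0.5032 0.2139 0.04  ]
 [0.4677 0.287  0.04  ]
 [0.4474 0.2404 0.062 ]
 [0.4551 0.2228 0.062 ]]
sides [0.0806575  0.07974757 0.08133507 0.07749238]
ctr [0.52020293 0.26879739 0.04      ] lugend [0.45126053 0.23157999 0.062     ]
lipL [0.5294 0.0401 0.084 ]
lipR [0.5374 0.002  0.084 ]
magFL [0.5445 0.0484 0.146 ]
magFR [ 0.5551 -0.0012  0.146 ]
magBL [0.5876 0.0585 0.146 ]
magBR [0.5983 0.0096 0.146 ]
colBL [0.6576 0.0901 0.15  ]
colBR [0.6748 0.0149 0.15  ]
colFR [ 0.6014 -0.0029  0.15  ]
colFL [0.5793 0.0853 0.15  ]
footFL [0.5399 0.0761 0.071 ]
headc [0.6274 0.0494 0.21  ]
```

View pics/crop1.png

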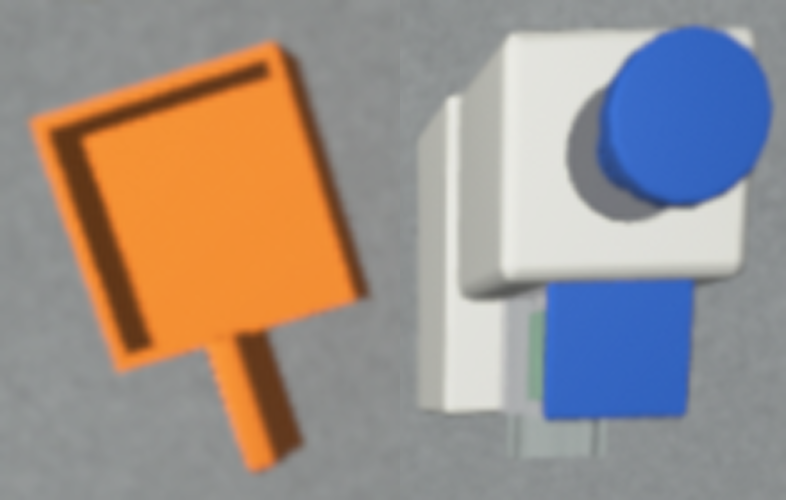

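The crop confirms the small orange tray: its sides come out at 80 mm, with the thin lug toward the robot. I'll fit both poses by least squares.

```bash
python3 - <<'E'
from h import *
from scipy.optimize import least_squares as ls
import pickle; c=pickle.load(open("w1.pkl","rb"))
def W(p,L): return np.array(L,float)*.001@R.from_euler('z',p[2]).as_matrix().T+[p[0],p[1],0]
tp=np.array([(30,120),(277,40),(357,300),(118,372),(247,470),(274,462)])/5+[140,60]
tl=[(40,40,40),(40,-40,40),(-40,-40,40),(-40,40,40),(-81,5,62),(-81,-5,62)]
s=ls(lambda p:(proj(c,W(p,tl))-tp).ravel(),[.52,.268,.49]); print("tray",s.x.round(4),s.fun.round(1))
dp=np.array([(509,457),(606,457),(545,419),(687,416),(546,282),(694,282),(446,412),(418,408),(502,278),(509,31),(742,278),(752,29),(687,116)])
dp=(dp-[400,0])/[3.574,3.571]+[300,0]
def dl(p):
    m,w,h=p[3:]*1000
    return [(-40,20,84),(-40,-20,84),(-22,m,146),(-22,-m,146),(23,m,146),(23,-m,146),(-22,45,71),(-22,45,0),(22,w,150),(100,w,150),(22,-w,150),(100,-w,150),(62,0,h)]
f=lambda p:(proj(c,W(p,dl(p)))-dp).ravel()
d=ls(f,[.57,.03,.22,.025,.04,.21],loss='soft_l1'); print("disp",d.x.round(4)); print(f(d.x).reshape(-1,2).round(1).tolist())
np.save("disp.npy",d.x);np.save("tray.npy",s.x)
print("dock",W(d.x,[(-64,0,0)]),"grip",W(s.x,[(-64,0,45)]),"dock grip",W(d.x,[(-128,0,45)]),"axis",W(d.x,[(62,0,200)]))
E
```

```text
tray [0.5204 0.2703 0.4713] [ 0.  -0.5 -0.3  0.1 -0.4 -0.1 -0.1 -0.5  0.   0.6  0.7  0.4]
disp [0.5709 0.0293 0.2384 0.0249 0.0396 0.1961]
[[0.3, 0.9], [0.6, 0.0], [-0.8, 0.0], [-0.4, -0.3], [0.1, -0.2], [-0.2, -1.2], [-0.9, 1.1], [-1.0, 1.3], [0.9, 1.9], [-0.0, -1.4], [-0.1, 0.2], [1.2, -1.8], [0.2, 0.3]]
dock [[0.50873129 0.01422817 0.        ]] grip [[0.46334334 0.24122196 0.045     ]] dock grip [[ 0.44654083 -0.00088297  0.045     ]] axis [[0.63116876 0.04397822 0.2       ]]
```

```bash
python3 - <<'E'
from h import *
d=np.load("disp.npy");t=np.load("tray.npy")
def at(p,x,z): return np.array([p[0]+x*np.cos(p[2]),p[1]+x*np.sin(p[2]),z])
g=at(t,-.064,.027)
for n,p,y in [("grip",g,t[2]),("pre",at(d,-.153,.04),d[2]),("dock",at(d,-.128,.027),d[2]),("press",at(d,.062,.17),d[2]),("press hi",at(d,.062,.26),d[2])]:
    q=manip.solve_ik(p,down(y)); print(n,None if q is None else np.round(q,2))
manip.move_pose(g+[0,0,.12],down(t[2])); manip.servo_line(g,vel=.12)
c,im=snap("wrist","pics/w2.png",1.2)
effector.close(f_grip=20); print("gap",manip.current_finger_gap(),manip.current_gripper_force())
manip.servo_line(g+[0,0,.015],vel=.05); print(manip.current_finger_gap(),manip.current_force(),manip.current_clock())
E
```

```text
grip [-0.21  0.57 -0.4   2.    0.36  0.64 -1.94]
pre [ 0.21  0.4  -0.29  2.23  0.23  0.53 -1.59]
dock [ 0.18  0.46 -0.28  2.18  0.25  0.53 -1.62]
press [ 0.12  0.51 -0.32  1.65  0.18  1.01 -1.59]
press hi [ 0.13  0.43 -0.33  1.56  0.15  1.18 -1.56]
gap 0.010089935990352173 19.98946040868759
0.010176062154028245 [-0.5357898  -0.38222267 -0.79599357] 7.8667
```

```bash
python3 - <<'E'
from h import *
d=np.load("disp.npy")
def at(x,z): return np.array([d[0]+x*np.cos(d[2]),d[1]+x*np.sin(d[2]),z])
manip.servo_line(at(-.155,.042),ori=down(d[2]),vel=.12)
manip.servo_line(at(-.155,.0275),vel=.05); manip.sleep(.3)
c,im=snap("wrist","pics/w3.png",1.5); print(manip.current_force(),manip.current_finger_gap(),manip.current_clock())
import pickle; pickle.dump(c,open("w3.pkl","wb")); cv2.imwrite("pics/w3_raw.png",im)
E
```

```text
[-1.10600324  0.68858454 -1.99556599] 0.010023343921612386 10.9083
```

View pics/w3.png

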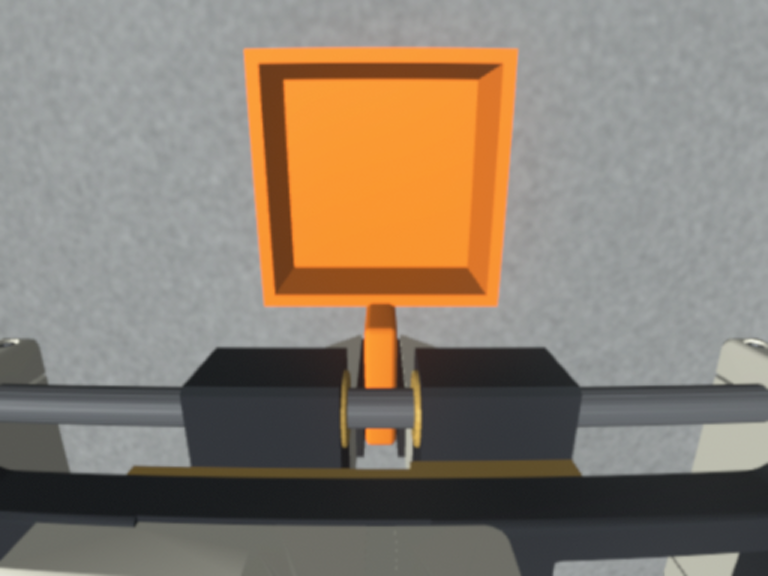

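The tray is held square to the tool, with rim corners (245,48), (518,48), (498,306), (265,306). The dispenser isn't visible, so I'll check the pose numerically.

```bash
python3 - <<'E'
from h import *
import pickle; from scipy.optimize import least_squares as ls
d=np.load("disp.npy"); c=pickle.load(open("w3.pkl","rb"))
print(manip.current_tool_pos(),R.from_quat(manip.current_tcp_rot()).as_matrix().round(3).tolist(),c["eye"],R.from_quat(c["attitude"]).as_matrix().round(3).tolist())
W=lambda p,L:np.array(L,float)*.001@R.from_euler('zyx',p[3:]).as_matrix().T+p[:3]
tl=[(40,40,40),(40,-40,40),(-40,-40,40),(-40,40,40)]
tp=np.array([(245,48),(518,48),(498,306),(265,306)])/1.5
s=ls(lambda p:(proj(c,W(p,tl))-tp).ravel(),[.48,.01,0,.24,0,0]); print(s.x.round(4),s.fun.round(1))
Wd=R.from_euler('z',d[2]).apply([(-.04,.02,.084),(-.04,-.02,.084),(-.022,0,.146)])+[d[0],d[1],0]; print((proj(c,Wd)*1.5).round())
snap("side","pics/s3.png",1.5); snap("top","pics/t3.png",1.5)
E
```

```text
[ 0.4202961  -0.00722135  0.02739612] [[0.972, 0.236, -0.0], [0.236, -0.972, 0.0], [-0.0, -0.0, -1.0]] [0.4909508  0.00962726 0.18560474] [[0.236, -0.935, -0.265], [-0.972, -0.227, -0.063], [-0.001, 0.272, -0.962]]
[ 0.4859  0.0081  0.0027  0.2384 -0.0333  0.0086] [-0.1  0.2  0.1  0.1  0.2 -0.2 -0.3 -0.1]
[[ 280.  -50.]
 [ 478.  -50.]
 [ 378. -331.]]
```

View pics/s3.png

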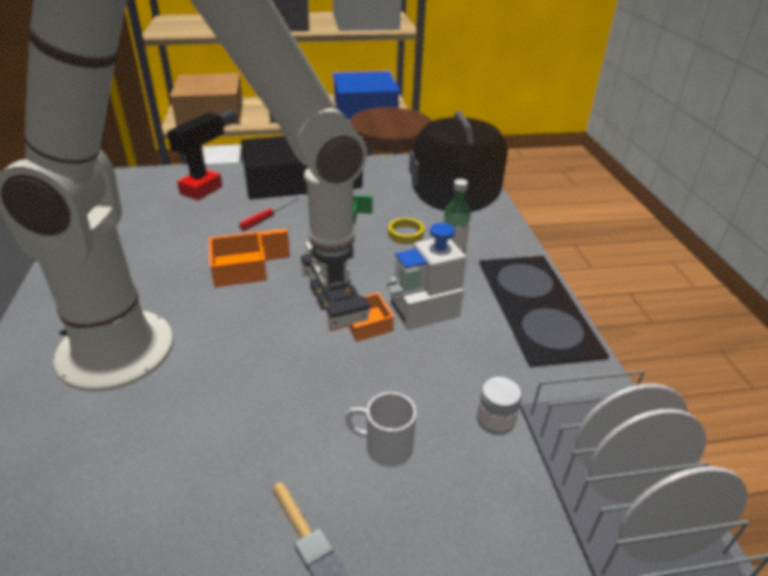

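The side view shows the tray in the gripper just in front of the dispenser's foot, at about (370,318). The projections agree: the dispenser is simply outside the wrist camera's view. Now I'll push it back gently, watching the force.

```bash
python3 - <<'E'
from h import *
d=np.load("disp.npy"); u=np.array([np.cos(d[2]),np.sin(d[2]),0])
at=lambda x,z: np.array([d[0],d[1],0])+x*u+[0,0,z]
manip.servo_line(at(-.155,.0262),vel=.02); print(manip.current_force())
manip.servo_line(at(-.140,.0262),vel=.05); manip.sleep(.1)
f0=np.dot(manip.current_force(),u); x=-.140; print("f0",f0)
while x<-.120:
    x+=.001; manip.servo_line(at(x,.0262),vel=.02); f=np.dot(manip.current_force(),u)-f0
    print(round(x,4),round(f,2),end=" | ")
    if abs(f)>4: break
print(manip.current_force(),manip.current_tool_pos(),manip.current_finger_gap(),manip.current_clock())
E
```

```text
[-0.10206897 -0.64300696  3.8459391 ]
f0 0.49697008842256596
-0.139 -0.95 | -0.138 -0.95 | -0.137 -0.5 | -0.136 -0.56 | -0.135 -0.39 | -0.134 0.04 | -0.133 -0.36 | -0.132 -0.87 | -0.131 -0.17 | -0.13 -1.57 | -0.129 -0.8 | -0.128 -0.22 | -0.127 -1.1 | -0.126 -0.43 | -0.125 -3.15 | -0.124 -6.27 | [-5.74257977 -0.82153471  2.79951826] [ 4.48736722e-01 -3.25306601e-04  2.58093610e-02] 0.009799198984003851 15.8083
```

```bash
python3 - <<'E'
from h import *
import pickle
d=np.load("disp.npy"); u=np.array([np.cos(d[2]),np.sin(d[2]),0])
effector.open_jaws(); manip.sleep(.2); p=np.array(manip.current_tool_pos()); print(manip.current_force())
manip.servo_line(p+[0,0,.10],vel=.15)
manip.servo_line(p-.03*u+[0,0,.24],vel=.2); manip.sleep(.2)
c,im=snap("wrist","pics/w4.png",1.5); pickle.dump(c,open("w4.pkl","wb")); cv2.imwrite("pics/w4_raw.png",im); print(manip.current_clock(),c["eye"])
E
```

```text
[-0.24637333  0.13375925  0.13049974]
19.2833 [0.49170052 0.00986185 0.42300544]
```

View pics/w4.png

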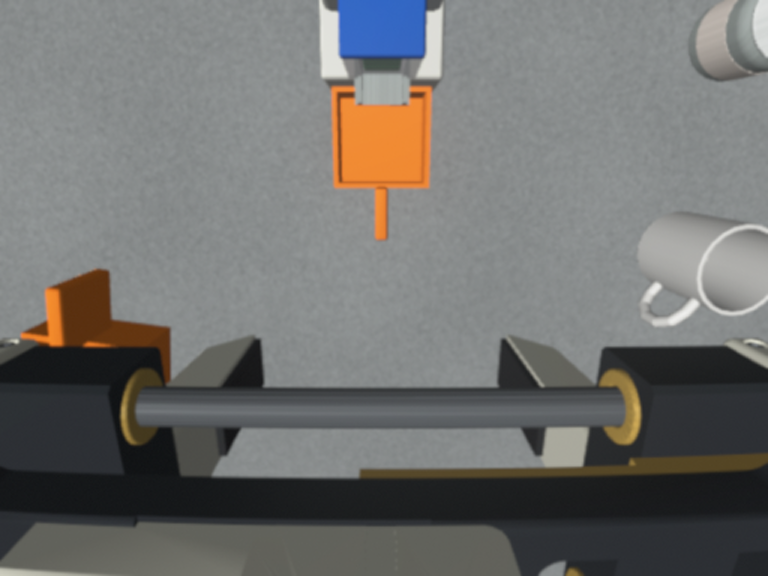

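The tray sits square and centred under the lip: rim (332,87)-(430,187), lip end (354..410,104), foot edge (321..442,80).

```bash
python3 - <<'E'
from h import *
import pickle; from scipy.optimize import least_squares as ls
d=np.load("disp.npy"); c=pickle.load(open("w4.pkl","rb"))
W=lambda p,L:np.array(L,float)*.001@R.from_euler('z',p[2]).as_matrix().T+[p[0],p[1],0]
tl=[(40,40,40),(40,-40,40),(-40,-40,40),(-40,40,40),(-81,0,62)]
tp=np.array([(332,87),(431,87),(430,187),(333,187),(380,239)])/1.5
s=ls(lambda p:(proj(c,W(p,tl))-tp).ravel(),[.5,.01,.24]); print("tray",s.x.round(4),s.fun.round(1))
dl=[(-40,20,84),(-40,-20,84),(-22,24.9,146),(-22,-24.9,146),(-22,45,71),(-22,-45,71)]
dp=np.array([(354,104),(410,104),(340,57),(425,57),(321,80),(442,80)])/1.5
e=ls(lambda p:(proj(c,W(p,dl))-dp).ravel(),d[:3]); print("disp",e.x.round(4),e.fun.round(1))
r=R.from_euler('z',-e.x[2]).apply(np.r_[s.x[:2]-e.x[:2],0]); print("tray in disp",r.round(4),s.x[2]-e.x[2]); print("axis",W(e.x,[(62,0,0)]),W(d,[(62,0,0)]))
np.save("disp2.npy",e.x)
E
```

```text
tray [0.5115 0.0144 0.2341] [-0.3 -0.7  0.3 -0.5 -1.   0.5  0.4  0.2  0.6  0.6]
disp [0.5709 0.0284 0.238 ] [-0.  -0.1 -0.1 -0.1 -0.9 -0.1  0.5 -0.1 -0.2  0.3  0.8  0.3]
tray in disp [-0.0611  0.0004  0.    ] -0.0039593477127093935
axis [[0.63119105 0.04301294 0.        ]] [[0.63116876 0.04397822 0.        ]]
```

```bash
cat > press.py <<'E'
from h import *
d=np.load("disp2.npy"); a=np.array([d[0]+.062*np.cos(d[2]),d[1]+.062*np.sin(d[2])])
o=down(d[2])
go=lambda z,v=.03: manip.servo_line([a[0],a[1],z],vel=v)
effector.close(f_grip=20)
p=manip.current_tool_pos(); manip.servo_line([p[0],p[1],.30],vel=.2)
manip.servo_line([a[0],a[1],.30],ori=o,vel=.15); go(.238,.08); manip.sleep(.2)
fr=lambda n=3: np.mean([(manip.sleep(.01),manip.current_force()[2])[1] for _ in range(n)])
f0=fr(8); z=.238; print("f0",f0,manip.current_tool_pos(),manip.current_clock())
while z>.185:                       # touch
    z-=.0015; go(z); f=fr(2)-f0
    if f>2.5: break
else: raise SystemExit("no touch")
z0=z; print("touch",z,f,manip.current_tool_pos(),manip.current_clock()); log=[]
while z>z0-.045:
    z-=.001 if z>z0-.025 else .0004
    go(z,.02); f=fr()-f0; log.append((round((z0-z)*1e3,1),round(float(f),1),round((manip.current_tool_pos()[2]-z0)*1e3,1)))
    if f>17.5: break
print(log); manip.sleep(.6); print("hold",fr(5)-f0,manip.current_tool_pos(),manip.current_clock())
if f<17.5: raise SystemExit("stop not reached; still down")
go(z0-.015,.03); go(z0+.01,.04); go(.30,.12)
print(manip.current_clock(),manip.current_force())
E
python3 press.py
```

```text
f0 -0.17837784686314367 [0.63146549 0.04306994 0.23850293] 23.825
touch 0.19599999999999995 4.844104904392952 [0.63139544 0.04302221 0.19658828] 31.2917
[(1.0, 5.2, np.float64(-0.6)), (2.0, 5.1, np.float64(-1.7)), (3.0, 5.4, np.float64(-2.6)), (4.0, 6.2, np.float64(-3.6)), (5.0, 5.9, np.float64(-4.5)), (6.0, 6.2, np.float64(-5.5)), (7.0, 6.1, np.float64(-6.4)), (8.0, 6.5, np.float64(-7.4)), (9.0, 7.5, np.float64(-8.3)), (10.0, 6.8, np.float64(-9.3)), (11.0, 7.8, np.float64(-10.2)), (12.0, 7.1, np.float64(-11.2)), (13.0, 8.5, np.float64(-12.1)), (14.0, 8.5, np.float64(-13.0)), (15.0, 8.8, np.float64(-14.0)), (16.0, 9.4, np.float64(-15.0)), (17.0, 8.8, np.float64(-16.0)), (18.0, 9.3, np.float64(-17.0)), (19.0, 9.6, np.float64(-18.0)), (20.0, 9.1, np.float64(-18.9)), (21.0, 9.8, np.float64(-19.8)), (22.0, 10.0, np.float64(-20.8)), (23.0, 10.4, np.float64(-21.8)), (24.0, 10.5, np.float64(-22.7)), (25.0, 10.6, np.float64(-23.7)), (25.4, 11.1, np.float64(-24.0)), (25.8, 11.2, np.float64(-24.4)), (26.2, 11.3, np.float64(-24.8)), (26.6, 11.9, np.float64(-25.1)), (27.0, 11.4, np.float64(-25.5)), (27.4, 11.2, np.float64(-25.9)), (27.8, 11.6, np.float64(-26.3)), (28.2, 12.2, np.float64(-26.7)), (28.6, 11.5, np.float64(-27.1)), (29.0, 11.7, np.float64(-27.4)), (29.4, 12.2, np.float64(-27.8)), (29.8, 12.2, np.float64(-28.2)), (30.2, 12.7, np.float64(-28.6)), (30.6, 12.7, np.float64(-28.9)), (31.0, 14.9, np.float64(-28.9)), (31.4, 17.1, np.float64(-29.0)), (31.8, 19.1, np.float64(-29.0))]
hold 19.127249654620755 [0.63169062 0.04306951 0.16698192] 43.4833
45.9 [-0.27688903  0.00047055  0.29647789]
```

Clean stroke: a 30 mm rise to 12.7 N, then the stop, held at 19 N. Now I'll check the tablet in the tray.

```bash
python3 - <<'E'
from h import *
d=np.load("disp2.npy")
manip.servo_line([.42,-.02,.27],ori=down(d[2]),vel=.2); manip.sleep(.2)
_,a=snap("wrist","pics/w5.png"); _,b=snap("side","pics/s5.png")
A=cv2.resize(a[0:170,190:320],(459,600),interpolation=cv2.INTER_CUBIC); B=cv2.resize(b[140:230,230:320],(340,340),interpolation=cv2.INTER_CUBIC)
o=np.zeros((600,800,3),np.uint8); o[:,:459]=A; o[:340,459:799]=B; cv2.imwrite("pics/c5.png",o); print(manip.current_clock())
E
```

```text
47.4583
```

View pics/c5.png

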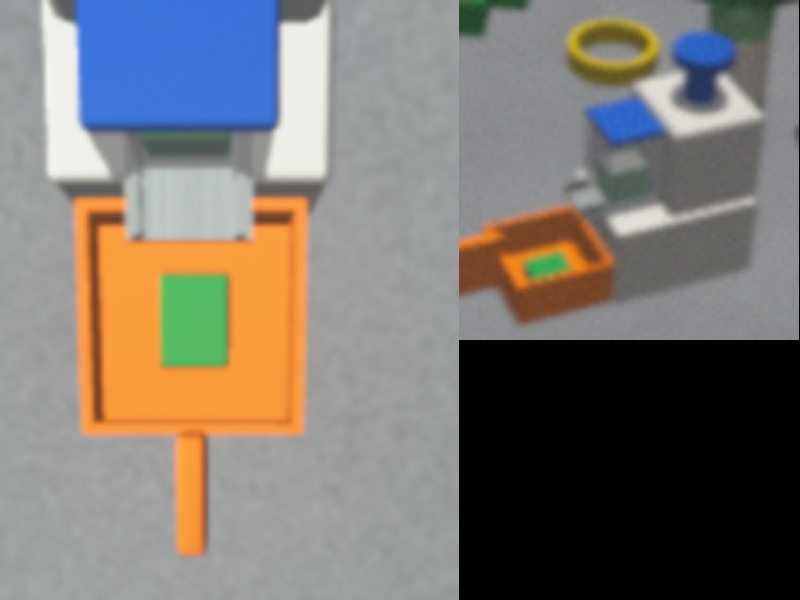

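One green tablet lies in the tray, at (195,320) in the crop. The tray is still against the foot, the plunger is up, and the remaining tablets are in the magazine.

```bash
python3 -c "
from bench import manip
print(manip.hand_in())"
```

```text
the job is handed in; nothing more can be done
None
```

The job is handed in, with no verdict returned: the last pictures show the small orange tray released against the foot, one tablet lying in it and the plunger back up after one stroke held on its stop at about 19 N.

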